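# Lean the finished award plaque on the inspection rack

### The job

Take the large square-cornered plaque out of the slotted wooden block and lean it on the rack for inspection: its foot on the black rubber strip near the middle of the rack, its back flat against the steel rail, brass face outwards, tilted back about 20 degrees from upright. Let go so that it stays there without sliding, and leave the two smaller plaques standing in the block.

Things in the scene. Friction and masses are not known exactly. Their poses are not given: they have to be found in the camera images.
- plaque: Large square-cornered dark wooden board to move, the widest and tallest of three: 10 mm thick (x), 120 wide (y), 160 high (z), 130 to 270 g, brass plate flush on its +x face. Origin: centre of its bottom. Upright, bottom 10 mm above the table, in a slot (13 mm wide, 24 deep; pitch 65 mm) of a fixed wooden block 175 x 135 mm, 34 high. Brass face starts away from the robot (yaw within 18 degrees).
- arched: Bystander in another slot of the block: dark wooden board with a round-arched top, 10 mm thick (x), 84 mm wide (y), 150 mm high (z). Origin: centre of its bottom.
- small: Bystander in the remaining slot of the block: small square-cornered dark wooden board, 10 mm thick (x), 80 mm wide (y), 110 mm high (z). Origin: centre of its bottom.
- rack: Fixed rack, open towards +x (away from the robot, yaw within 20 degrees). Origin: on the table under the middle of the rubber strip, which is 34 mm wide (x), 250 long (y), top 14 mm up. Rail: 12 mm round, along y, centre at x -39, z 104 mm; posts at y +-122. Lower back edge mid-strip and back on the rail gives 20 degrees, top towards -x. Friction holds it.
Things that resemble listed ones, but are neither listed nor needed, are in the scene too. What is shaped like the plaque but blue or white is not meant.

How it is judged:
On the way:
1. the large plaque is lifted clear of the block, still upright (height (world z) of plaque above 0.037 m and angle between plaque's own z axis and vertical below 0.6 rad), for 0.1 s.
At the end, for the whole second after the job is handed in: Large plaque at rest on the rack: foot on the rubber strip (within 17 mm of its middle line, 40 mm of the middle along it), tilted back 9.5 to 30 degrees, brass outwards, parallel to the rail within 10 degrees. The other two still stand in their slots, moved under 20 mm (x of plaque in the frame of rack between -0.013 and 0.022 m and y of plaque in the frame of rack between -0.04 and 0.04 m and z of plaque in the frame of rack between 0.01 and 0.021 m and angle between plaque's own x axis and vertical between 1.047 and 1.405 rad and angle between the y axis of plaque and the y axis of rack, either way round below 0.175 rad and contact force between plaque and rack above 0.3 N and linear speed of plaque below 0.01 m/s and angular speed of plaque below 0.05 rad/s and distance of each of arched, small from where it was at the start of the episode below 0.02 m and angle between each of arched, small's own z axis and vertical below 0.2 rad); the robot touches nothing.
It fails at once if another plaque is pulled out of the block or tipped over (distance of any of arched, small from where it was at the start of the episode above 0.03 m or angle between any of arched, small's own z axis and vertical above 0.5 rad).
It also fails if it takes over 42 s, if anything falls off the work surface, if the arm or the gripper's body presses on something with over 40 N, if the wrist force passes 120 N, or if a joint passes its speed limit or range.

### The arm

A 6-joint arm with a two-finger parallel gripper is mounted at the origin on the work surface. World frame = base frame: x ahead of the robot, y to its left, z up, the work surface at z = 0. Lengths are in m, angles in rad, forces in N, time in s.
With the tool pointing down it reaches from about 0.325 to 0.775 m from the base axis. Payload 5.5 kg.
Tool frame: the origin (TCP) lies between the finger pads; the fingertips stand 8 mm ahead of it and the grasp point (between the pads) lies 11 mm behind it (tcp_to_tips is the distance from the TCP to the fingertips, in m); z points along the fingers, y is the line along which they close (so a half turn about z gives the same grasp; the last joint's range is limited). The gripper opens to 88 mm and grips with 3 to 60 N. Pads are 20 mm wide; open, the fingers measure 115 mm over their backs; the gripper's body (75 mm by 178 mm) begins 61 mm behind the grasp point.
Start: joints at [1.093, 0.091, 1.231, -0, 1.82, -0.057], TCP at [0.245, 0.548, 0.231] pointing down, gripper open.
Joint ranges: [-2.87, 2.87], [-0.86, 2.18], [0.17, 2.46], [-1.51, 4.65], [0.06, 2.69], [-2.65, 2.65]. Speed limits (rad/s): [2.57, 2.57, 3.01, 3.14, 3.14, 3.14].

### API

Orientations are given as a unit quaternion [w, x, y, z].
In Python, from bench import * gives the robot as it stands. Calls block until the motion is done:
- move_to(position, orientation): joint-space move of the TCP to a pose.
- move_l(position, speed=0.15, orientation=None): straight line of the TCP; orientation=None keeps the orientation; speed is the mean speed in m/s.
- movej(angles): joint-space move.
- gripper_open() and close(): open the fingers fully, or close them until they stop; the grip force is fixed at half the most.
- hold(seconds).
- inverse_kinematics(position, orientation): joint angles nearest the present ones, or None.
- state(): the state.
- get_image(name): name is "side" or "top"; returns a dict with "frame" (480x640x3 uint8, blue, green, red), "depth" (480x640 float32, m along the optical axis (not along the pixel's ray), 0 where there is no reading), "camera_matrix" (3x3 intrinsics, pixels), "view" (4x4, takes a point from world to camera coordinates). Camera axes: x right, y up, looking along -z (the intrinsics and any distortion apply to the point x, -y, -z); pixel columns grow to the right and rows downward; lengths in m; the calibration is good to about 2 mm. A picture is of the moment at which its call begins.
A pose or a line that the arm cannot do raises IKError and nothing moves.
- job_done(): hands the job in; it is judged then, once.
The state is a dict: "time": time; "joint_pos": joint angles; "dq": joint speeds; "joint_torque": joint torques, N m; "ee_pos": TCP position; "ee_rot": TCP orientation; "ft_force": force on the tool from outside, world axes, zero at the start; "moment": the same for the moment, N m; "finger_gap": finger opening in m; "finger_force": force on a finger pad.
Only numpy, scipy, OpenCV 4.12 (cv2) and the standard library are available. Lean on these libraries where they do the work, as an engineer would, in place of code of your own. Each camera call takes 0.05 s, during which the arm holds its last target. There are 200 camera calls.

## Working session

There is one attempt and no reset: what is moved stays moved. The work goes in short steps, each a Python script; the robot and the scene stay as the last script left them, time stands still between calls to the robot, and variables do not carry over. Pictures are saved under pics/ and viewed, at most 10 in all, crops included, and the job is handed in when it is done.

```bash
mkdir -p pics; ls
python3 - <<'E'
from bench import *
import cv2,numpy as np,pickle
d={n:get_image(n) for n in("top","side")}
pickle.dump(d,open('d.pkl','wb'))
for n in d: cv2.imwrite(f'pics/{n}0.png',d[n]['frame']); print(n,d[n]['camera_matrix'],np.round(d[n]['view'],3), (d[n]['depth']>0).mean())
E
```

```text
pics
top [[545.03838245   0.         322.42632732]
 [  0.         545.03838245 246.28246485]
 [  0.           0.           1.        ]] [[-0.004 -1.     0.013 -0.051]
 [ 0.997 -0.003  0.082 -0.444]
 [-0.082  0.013  0.997 -1.113]
 [ 0.     0.     0.     1.   ]] 0.9960026041666666
side [[493.01793936   0.         321.33118907]
 [  0.         493.01793936 234.31317086]
 [  0.           0.           1.        ]] [[-0.995 -0.096  0.015  0.432]
 [ 0.079 -0.71   0.7   -0.102]
 [-0.056  0.698  0.714 -0.934]
 [ 0.     0.     0.     1.   ]] 0.9960514322916667
```

View pics/top0.png

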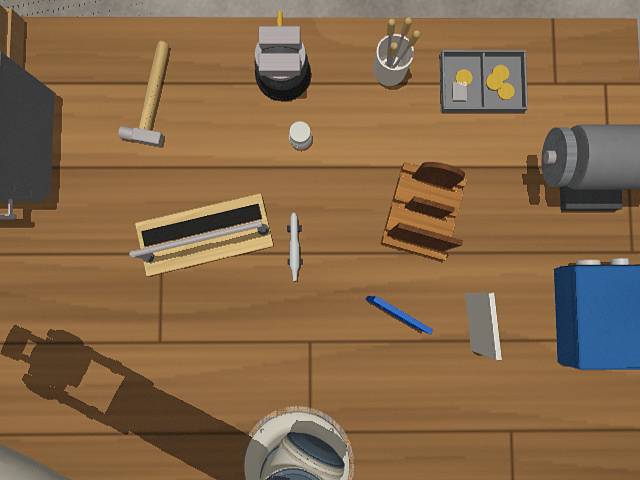

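View pics/side0.png

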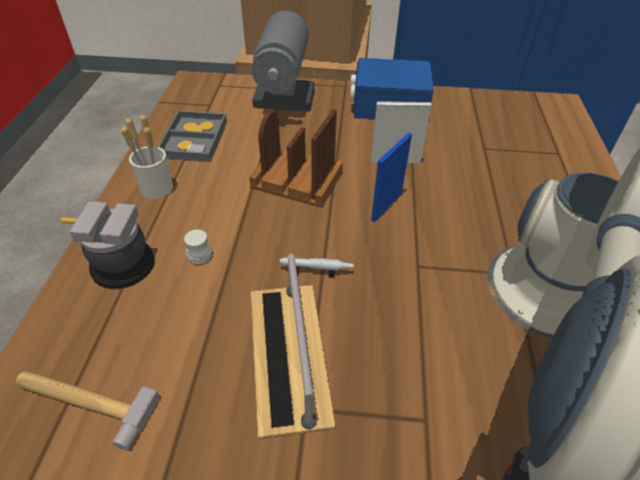

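The top view shows three candidates in the block: the arched board at about (440,172), the small one at (430,207) and the widest one at (425,237). The widest is nearest the robot and square-topped in the side view at (325,130), so it fits the plaque. The blue board (400,313) and white board (484,325) are decoys. The rack has its black strip at (202,225) and its rail at (205,240).

```bash
cat > h.py <<'E'
import numpy as np,cv2
def cloud(im):
    K,V,d=im['camera_matrix'],im['view'],im['depth']
    v,u=np.mgrid[:480,:640]
    P=np.stack([(u-K[0,2])/K[0,0]*d,-(v-K[1,2])/K[1,1]*d,-d,np.ones_like(d)],-1)
    return (P@np.linalg.inv(V).T)[...,:3]
def proj(im,p):
    K,V=im['camera_matrix'],im['view']
    c=V@np.r_[p,1]; return K[0,0]*c[0]/-c[2]+K[0,2], -K[1,1]*c[1]/-c[2]+K[1,2]
E
python3 - <<'E'
import pickle; from h import *
d=pickle.load(open('d.pkl','rb'))
T=cloud(d['top']);S=cloud(d['side'])
np.set_printoptions(precision=4,suppress=True)
def rep(n,P):
    c=P[:,:2].mean(0); r=cv2.minAreaRect(P[:,:2].astype(np.float32)*1000)
    print(n,len(P),'rect mm',r,'z',np.percentile(P[:,2],[1,50,99]))
for nm,C,(r0,r1,c0,c1) in(('top',T,(150,275,370,475)),('side',S,(95,210,235,345))):
    R=C[r0:r1,c0:c1].reshape(-1,3)
    m=(R[:,2]>.05)&(R[:,2]<.25); b=R[m]
    # cluster by connected components in xy grid along fitted normal
    from scipy.cluster.hierarchy import fcluster,linkage
    l=fcluster(linkage(b[:,:2],'single'),.008,'distance')
    for k in np.unique(l):
        if (l==k).sum()>40:
            q=b[l==k]; rep(nm+' board',q)
            t=q[q[:,2]>np.percentile(q[:,2],98)-.004]; rep('   topedge',t)
    m=(R[:,2]>.028)&(R[:,2]<.038); rep(nm+' block',R[m])
for nm in('top','side'):
    C=T if nm=='top' else S; f=d[nm]['frame'].astype(int)
    box=np.zeros((480,640),bool)
    if nm=='top': box[185:280,125:280]=1
    else: box[245:440,240:335]=1
    rep(nm+' strip',C[box&(f.max(2)<45)&(C[...,2]>.005)&(C[...,2]<.025)])
    rep(nm+' rail',C[box&(C[...,2]>.09)&(C[...,2]<.125)])
    rep(nm+' rackbase',C[box&(C[...,2]>.006)&(C[...,2]<.02)])
a=cv2.resize(d['side']['frame'][95:210,235:355],None,fx=5,fy=5,interpolation=cv2.INTER_CUBIC)
cv2.imwrite('pics/crop.png',a)
E
```

```text
top board 963 rect mm ((453.5072326660156, -245.5582275390625), (120.20276641845703, 11.120501518249512), 73.96708679199219) z [0.0516 0.1495 0.1738]
   topedge 286 rect mm ((453.530517578125, -245.21621704101562), (119.213134765625, 10.188263893127441), 74.23187255859375) z [0.1692 0.1709 0.1746]
top board 526 rect mm ((515.7474365234375, -263.3481750488281), (80.20783996582031, 11.266488075256348), 73.98765563964844) z [0.0507 0.1101 0.1245]
   topedge 127 rect mm ((515.8340454101562, -263.5112609863281), (78.79146575927734, 10.236799240112305), 73.67335510253906) z [0.1197 0.1212 0.1257]
top board 844 rect mm ((578.2413940429688, -281.34942626953125), (84.2612533569336, 11.980057716369629), 73.79534912109375) z [0.0511 0.1217 0.1619]
   topedge 97 rect mm ((578.0103759765625, -281.5320739746094), (40.597137451171875, 10.881030082702637), 72.51136779785156) z [0.1572 0.1593 0.1634]
top block 3007 rect mm ((515.8837890625, -263.8674011230469), (136.2723388671875, 175.60659790039062), 73.86317443847656) z [0.0289 0.0342 0.0378]
side board 911 rect mm ((579.3150634765625, -281.9882812
[... 1186 characters left out ...]
3330078), (12.531133651733398, 255.8094482421875), 13.356420516967773) z [0.1026 0.1094 0.1143]
top rackbase 6275 rect mm ((476.38568115234375, 198.07211303710938), (321.16357421875, 197.9955291748047), 89.76580810546875) z [0.0068 0.0134 0.0188]
side strip 2413 rect mm ((473.8493347167969, 165.5283203125), (310.2905578613281, 122.12748718261719), 88.4940414428711) z [0.0109 0.0138 0.0166]
side rail 1168 rect mm ((452.34783935546875, 188.96536254882812), (12.176606178283691, 257.3512268066406), 13.411018371582031) z [0.0947 0.1087 0.1117]
side rackbase 9198 rect mm ((472.67449951171875, 169.01983642578125), (152.14256286621094, 333.3699951171875), 4.4509782791137695) z [0.0085 0.0124 0.0179]
```

View pics/crop.png

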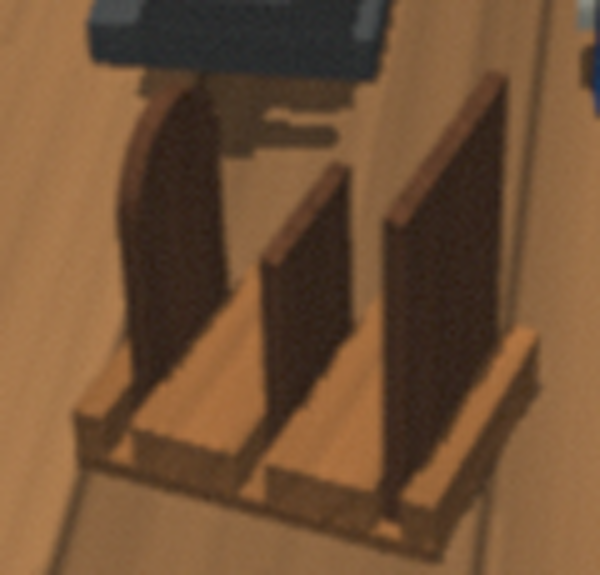

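The crop confirms it: the nearest board (crop ~(445,260)) is square-topped, 120 mm wide, with its top at 0.170 m. The middle board is the small one and the far one is arched. All the sizes match. Next I check the rack frame and IK, then grasp and lift.

```bash
cat >> h.py <<'E'
from scipy.spatial.transform import Rotation as R
def ori(yaw,tilt,flip):   # plaque axes -> tool quaternion (wxyz); tilt = top towards -x
    P=R.from_euler('ZY',[yaw,-tilt]).as_matrix()
    y=P[:,0]*flip; z=-P[:,2]
    q=R.from_matrix(np.c_[np.cross(y,z),y,z]).as_quat()
    return [float(v) for v in q[[3,0,1,2]]],P
YB,YR=np.radians(-16.1),np.radians(13.4)
B=np.array([.4536,-.2455,.010]); RK=np.array([.452+.039*np.cos(YR),.1893+.039*np.sin(YR),0])
RM=R.from_euler('z',YR).as_matrix()
H=.129                    # TCP height above plaque bottom
def place(tilt,gap,up):   # TCP for the plaque at the rack: normal gap, raised along its axis
    q,P=ori(YR,tilt,FLIP)
    return RK+RM@[0,0,.014]+P@[.005+gap,0,H+up],q
FLIP=1
E
python3 - <<'E'
import h; from h import *; from bench import *; import pickle
np.set_printoptions(precision=3,suppress=True)
d=pickle.load(open('d.pkl','rb'))
for n in d:
    f=d[n]['frame'].copy()
    pts=np.int32([proj(d[n],RK+RM@[x,y,.014]) for x,y in((-.017,-.125),(.017,-.125),(.017,.125),(-.017,.125))])
    cv2.polylines(f,[pts],True,(0,255,0),1)
    a=f[180:285,120:285] if n=='top' else f[240:445,235:345]
    cv2.imwrite(f'pics/{n}c.png',cv2.resize(a,None,fx=3 if n=='top' else 2,fy=3 if n=='top' else 2))
a,b=cv2.imread('pics/topc.png'),cv2.imread('pics/sidec.png')
c=np.zeros((max(a.shape[0],b.shape[0]),a.shape[1]+b.shape[1],3),np.uint8); c[:a.shape[0],:a.shape[1]]=a; c[:b.shape[0],a.shape[1]:]=b
cv2.imwrite('pics/chk.png',c)
for fl in(1,-1):
    h.FLIP=fl
    q,_=ori(YB,0,fl)
    for p,o in((B+[0,0,H+.14],q),(B+[0,0,H],q),h.place(.349,.01,.12),h.place(.349,0,0)):
        j=inverse_kinematics(list(map(float,p)),o); print(fl,p,None if j is None else np.array(j))
E
```

```text
1 [ 0.454 -0.245  0.279] [-0.562 -0.12   1.353 -0.     1.908 -0.281]
1 [ 0.454 -0.245  0.139] [-0.562 -0.135  1.616 -0.     1.661 -0.281]
1 [0.421 0.182 0.253] [ 0.368 -0.61   1.811 -0.046  1.594  0.125]
1 [0.452 0.189 0.137] [ 0.356 -0.545  1.976 -0.043  1.364  0.124]
-1 [ 0.454 -0.245  0.279] None
-1 [ 0.454 -0.245  0.139] None
-1 [0.421 0.182 0.253] None
-1 [0.452 0.189 0.137] None
```

View pics/chk.png

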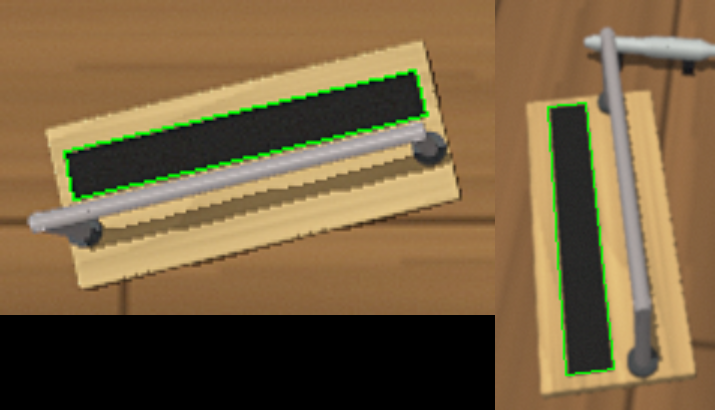

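The projected strip outline lies exactly on the black strip in both views, so the rack frame is right. Now grasp and lift.

Run:
```python
from h import *; from bench import *
np.set_printoptions(precision=4,suppress=True)
q,_=ori(YB,0,1)
def s(t): x=state(); print(t,x['time'],np.array(x['ee_pos']),'F',np.array(x['ft_force']),'gap',x['finger_gap'],x['finger_force'])
s('0'); p=state()['ee_pos']; move_l([p[0],p[1],.29])
move_to(list(B+[0,0,H+.14]),q); s('above')
move_l(list(B+[0,0,H]),.12); s('down')
close(); s('closed')
move_l(list(B+[0,0,H+.06]),.06); hold(.2); s('up')
move_l(list(B+[0,0,H+.14]),.12); s('up2')
for n in('top',): cv2.imwrite(f'pics/{n}1.png',get_image(n)['frame'])
cv2.imwrite('pics/side1.png',get_image('side')['frame'])
```

```text
0 0.1 [0.245  0.5474 0.2296] F [ 0.4934 -0.4231 -0.3916] gap 0.08785100918299572 0.0
above 3.525 [ 0.4539 -0.2449  0.279 ] F [0.0248 0.992  0.1931] gap 0.08786993484298408 0.0
down 4.8417 [ 0.454  -0.2457  0.1401] F [-1.0576 -0.4273 -0.4696] gap 0.08743272643546748 0.0
closed 6.0167 [ 0.4536 -0.2455  0.139 ] F [ 0.0464 -0.2207  0.6339] gap 0.009843220433484434 29.998844861984253
up 7.3667 [ 0.4535 -0.2454  0.1986] F [-0.3009 -0.1    -2.5553] gap 0.00979395771260068 29.99850958585739
up2 8.1833 [ 0.4535 -0.2454  0.2781] F [ 0.0999  0.3175 -2.8654] gap 0.009945922401113737 29.998555183410645
```

View pics/side1.png

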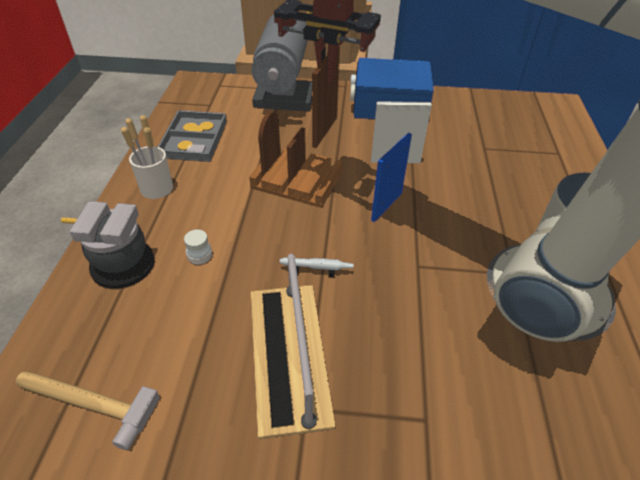

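The plaque (325,100) hangs upright from the gripper, clear of the block. Both bystanders at (268,140) and (297,150) are undisturbed. Now carry it over and lower it under force guard.

Run:
```python
from h import *; from bench import *
np.set_printoptions(precision=3,suppress=True)
def F():
    a=[]
    for _ in range(5): hold(.02); a.append(state()['ft_force'])
    return RM.T@np.mean(a,0)          # rack axes
T=np.radians(20)
def go(gap,up,v=.1):
    p,q=place(T,gap,up); move_l(list(map(float,p)),v,q)
p,q=place(T,.012,.15); move_to(list(map(float,p)),q); print(state()['time'],np.array(state()['ee_pos']),p)
go(.006,.012,.12); hold(.3); f0=F(); print('f0',f0,state()['time'])
up=.005; gap=.004
while up>-.006:
    go(gap,up,.03); f=F()-f0; print('dn',round(up,4),f)
    if f[2]>3: break
    up-=.001
up+=.0005
while gap>-.006:
    go(gap,up,.03); f=F()-f0; print('bk',round(gap,4),f)
    if f[0]>4: break
    gap-=.001
print(state()['time'],gap,up,state()['finger_gap'])
cv2.imwrite('pics/side2.png',cv2.resize(get_image('side')['frame'][150:450,180:480],None,fx=2,fy=2))
```

```text
9.8583 [0.413 0.179 0.282] [0.413 0.18  0.282]
f0 [ 0.261 -0.115 -2.852] 11.5417
dn 0.005 [-0.259 -0.295  0.506]
dn 0.004 [-0.37   0.024  0.699]
dn 0.003 [0.206 0.161 0.717]
dn 0.002 [-0.279  0.053  0.28 ]
dn 0.001 [-0.112  0.172  0.385]
dn 0.0 [-0.606  0.052  0.076]
dn -0.001 [-0.407  0.065  0.277]
dn -0.002 [-1.042 -0.003  2.195]
dn -0.003 [-5.339 -0.314  7.744]
bk 0.004 [-5.105 -0.192  8.362]
bk 0.003 [-1.729 -0.17   8.088]
bk 0.002 [2.436 0.005 8.093]
bk 0.001 [ 4.634 -0.016  8.08 ]
16.0167 0.001 -0.0025 0.01025305171445499
```

View pics/side2.png

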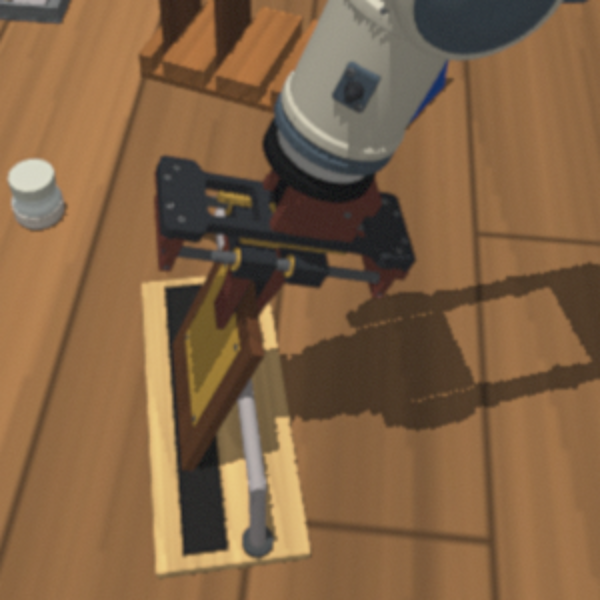

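The brass faces outwards and the foot is on the strip, with the back almost at the rail. It is pressing 8 N, so I ease off, find the rail free of foot friction, reseat and release.

Run:
```python
from h import *; from bench import *
np.set_printoptions(precision=3,suppress=True)
def F():
    a=[]
    for _ in range(5): hold(.02); a.append(state()['ft_force'])
    return RM.T@np.mean(a,0)
T=np.radians(20); f0=np.array([.26,-.11,-2.6])
def go(gap,up,v=.1):
    p,q=place(T,gap,up); move_l(list(map(float,p)),v,q)
gap=.002; up=.0005
go(gap,up,.03)
while gap>-.006:
    go(gap,up,.03); f=F()-f0; print('bk',round(gap,4),f)
    if f[0]>2.5: break
    gap-=.001
gap+=.0005
while up>-.005:
    go(gap,up,.03); f=F()-f0; print('dn',round(up,4),f)
    if f[2]>1.8: break
    up-=.0007
gripper_open(); print(state()['time'],state()['finger_gap'])
go(gap,up+.10,.1); hold(.3); print(state()['time'])
import pickle
d={n:get_image(n) for n in('side','top')}; pickle.dump(d,open('d3.pkl','wb'))
for n,(a,b) in(('side',(150,180)),('top',(100,100))): 
    cv2.imwrite(f'pics/{n}3.png',cv2.resize(d[n]['frame'][a:a+300,b:b+300],None,fx=2,fy=2))
C=cloud(d['side']); f=d['side']['frame'].astype(int)
Q=(C-RK)@RM    # rack frame
m=(abs(Q[...,1])<.075)&(Q[...,0]>-.08)&(Q[...,0]<.03)&(Q[...,2]>.03)&(Q[...,2]<.155)&(f[...,2]-f[...,0]>30)
q=Q[m]; c=q.mean(0); n=np.linalg.svd(q-c,full_matrices=False)[2][2]; n*=np.sign(n[0])
print(len(q),c,'normal',n,'tilt',np.degrees(np.arcsin(n[2])),'yaw',np.degrees(np.arctan2(n[1],n[0])),'y',q[:,1].min(),q[:,1].max())
print('foot front x',c[0]-(n[2]*(.016-c[2])+n[1]*(0-c[1]))/n[0])
```

```text
bk 0.002 [0.03  0.058 1.793]
bk 0.001 [ 3.796 -0.495 -0.677]
dn 0.0005 [-0.533  0.359 -0.165]
dn -0.0002 [-0.102  0.044  0.223]
dn -0.0009 [-1.204  0.271  1.736]
dn -0.0016 [-2.837  0.142  6.029]
19.575 0.08796436921892276
21.025
2357 [-0.019  0.01   0.096] normal [0.936 0.02  0.352] tilt 20.606102984951647 yaw 1.2492179595270831 y -0.061737856476639374 0.0608318971430246
foot front x 0.011300402380961073
```

View pics/side3.png

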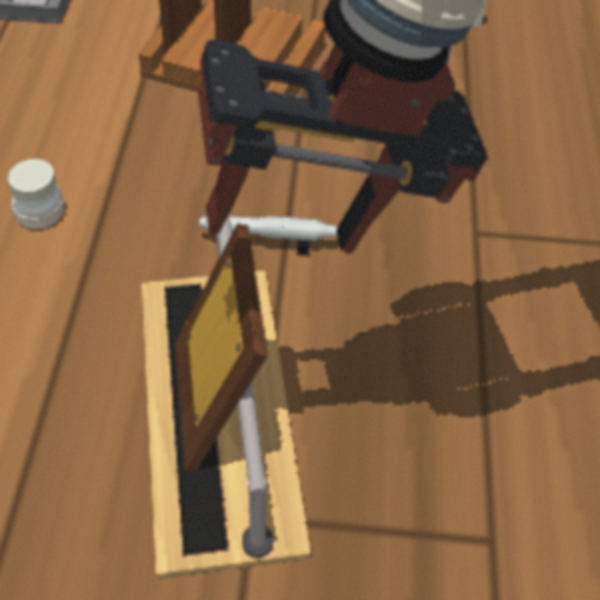

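The plaque leans on the rail with its brass outwards: tilt about 20.6°, yaw 1°, centred, and the gripper is clear. I check that it isn't moving, then hand in.

Run:
```python
from bench import *; import pickle,numpy as np
d=pickle.load(open('d3.pkl','rb'))['side']['depth']
hold(1.5); e=get_image('side')['depth']
w=np.s_[255:400,255:320]; m=(d[w]>0)&(e[w]>0); print('median shift',np.median((e[w]-d[w])[m]), 'frac>8mm',(abs(e[w]-d[w])[m]>.008).mean())
print(state()['time'],job_done())
```

```text
median shift 2.9027462e-05 frac>8mm 0.0003211303789338471
the job is handed in; nothing more can be done
22.675 None
```

The large plaque is leaning on the rack with its foot on the strip, its back on the rail, brass outwards, at about 20.6° tilt and not moving. The two smaller plaques were still standing in the block when last seen after the lift, and I handed the job in at 22.7 s.

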